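# Bring the microscope stage up to the gauge mark

## Robot

A 7-joint arm with a two-finger parallel gripper is mounted at the origin on the work surface. World frame = base frame: x ahead of the robot, y to its left, z up, the work surface at z = 0. Lengths are in m, angles in rad, forces in N, time in s.
With the tool pointing down it reaches from about 0.4 to 0.85 m from the base axis. Payload 4.5 kg.
Tool frame: the origin (TCP) lies between the finger pads; the fingertips stand 19 mm ahead of it and the grasp point (between the pads) is the TCP; z points along the fingers, y is the direction in which the jaws open and shut (so a half turn about z gives the same grasp; the last joint's range is limited). The gripper opens to 88 mm and grips with 3 to 60 N. Pads are 18 mm wide; open, the fingers measure 123 mm over their backs; the gripper's body (75 mm by 187 mm) begins 45 mm behind the grasp point.
Start: joints at [-1.172, 0.689, -0.195, 1.565, 0.157, 0.902, -0.215], TCP at [0.223, 0.584, 0.258] pointing down, gripper open.
Joint ranges: [-3.01, 3.01], [-0.46, 2.08], [-1.47, 1.51], [0.13, 2.56], [-1, 4.14], [0.04, 2.09], [-2.66, 2.66]. Speed limits (rad/s): [2.57, 2.57, 3.14, 3.14, 3.14, 3.14, 3.14].

## Interface

Orientations are given as a unit quaternion [x, y, z, w].
In Python, from plant import status, snapshot, finish_job, cut_out, tip_of gives the robot as it stands. The module is installed in compiled form; this text tells all that it offers.
- The arm moves only by the tool carry_out, never from a script. Its arguments are lists of equal length, an entry for each row: "linear": the shift along the world's x, y, z in m, a list of three; "roll": the turn about the world's z in rad. A call has 1 to 8 rows; each row is the pose to reach, as a shift and turn from the pose measured when the call began; what a row does not reach only later rows make up. A row lasts 1/12 s, in which the tool goes at most 41.7 mm and 7.16 degrees, less where a joint would pass 70% of its speed; a pose out of reach is approached as far as the arm can. A call with a gripper value outside its range is refused whole. "gripper" is the opening, from 0 (shut) to 1 (fully open), set as the call begins (left out, the last holds). The fingers move at their own pace and stop on an object; "grip_force" is the grip in N (left out, the last holds). Time passes only in rows, so rows that repeat a pose let the fingers close. It gives the time, the measured TCP pose, the force and the opening at its end, in the units of the state.
- status.get_state(): the state, without advancing time (a new reading comes with each control period).
- snapshot(name): name is "scene" or "top" or "wrist"; returns a dict with "img" (384x512x3 uint8, red, green, blue), "range_z" (384x512 float32, m along the optical axis (not along the pixel's ray), 0 where there is no reading), "fx", "fy", "cx", "cy" (pixels), "world_from_camera" (4x4, takes a point from camera to world coordinates). Camera axes: x right, y down, z forward; pixel columns grow to the right and rows downward; lengths in m; the calibration is good to about 2 mm. A picture is of the moment at which its call begins.
- finish_job(): hands the job in, once; it reports no verdict.
Trained networks look in a picture, given as the dict that the camera call returned (one of the last four; its "shot" number tells which), for a name from the list of things; names that differ only in an ending like _2 or _b are one class to them, and where a whole thing is asked for, a point or a joint stands for the part that bears it (a point fixed in the world has none). Each returns a list of dicts, best first, with "confidence" (0 to 1); they miss things now and then, are a little off and sometimes report something else, mostly with a low value. They report only what shows in the picture. A call takes as long as a camera call.
- cut_out(picture, query): "region" (384x512 bool, what is visible of it) and "pixel" ([column, row] in pixels, amid what is visible of it).
- tip_of(picture, query): "pixel" ([column, row] in pixels: a listed point, or the origin of a listed thing).
The state is a dict: "clock": time; "q": joint angles; "qd": joint speeds; "joint_torque": joint torques, N m; "tool_pos": TCP position; "eef_rot": TCP orientation; "contact_force": force on the tool from outside, world axes, zero at the start; "moment": the same for the moment, N m; "opening": opening from 0.0 (shut) to 1.0 (fully open).
Only numpy, scipy, OpenCV 4.12 (cv2) and the standard library are available. Lean on these libraries where they do the work, as an engineer would, in place of code of your own. Each camera call takes 0.05 s, during which the arm holds its last target.

## Task

Prepare the microscope for viewing: rolling its knurled coarse-focus wheel under a fingertip, raise the stage until its yellow pointer stands level with the red mark on the limb, so that the gap under the lens is right. Only the wheel is to be worked, with light fingertip pressure and no pinching: do not touch the stage, do not let the slide come up against the lens, and leave the things around the microscope where they stand.

Things in the scene. Friction and masses are not known exactly. Their poses are not given: they have to be found in the camera images.
- microscope: White upright microscope, fixed, 380 mm tall. Origin on the bench under the front of the limb (upright column); x runs across it along the focus shaft, y points forward to the stage and eyepieces, z up. In mm: limb x -20 to 20, y -70 to -15, to z 280; gear housing x -38 to 38, y -69 to -11, to z 98; base to z 48.
- wheel_center (a point): Centre of the coarse-focus wheel on the microscope's -x side (robot's side), frame as the microscope: black knurled rim, 56 mm diameter, 20 mm wide, axis along x, 80 mm above the bench; upper half bare, crown at 108 mm. The grey fine knob (36 mm diameter), 12 to 28 mm further out on the axis, does not lift the stage. The limb's other side has the same pair on the same shaft.
- coarse_wheel (a joint): Angle of the coarse wheel in rad; it grows as the top of the wheel rolls forward (the microscope's +y), and that raises the stage by 6.4 mm per rad (40 mm a turn), so it takes several strokes. It needs 2 to 3 N along the rim to turn; a fingertip pressing with 5 to 10 N grips it well. It stays where it is left.
- stage (a joint): Height of the stage above its lowest position in m, 0 to 0.038. The stage is a black plate 130 mm across, from y 20 to 130 mm in the microscope frame, its top 130 mm above the bench at 0; a glass slide is clipped on it. It moves only with the coarse wheel.
- pointer (a point): Tip of the yellow pointer of the stage, beside the limb on the robot's side (there is another on the other side); it rises with the stage.
- red_mark (a point): Middle of the front edge of the red mark, 5 mm tall: a red clip round the limb, with the same mark on both sides of it. Its height is preset and differs from run to run; it cannot be moved. The job is done when the pointer is at the height of this mark.
- slide_top (a point): Middle of the top of the glass slide on the stage.
- lens_tip (a point): Lower end of the lens (objective) over the slide, 168 mm above the bench. With the pointer at the red mark a gap of 6 to 15 mm is left between slide and lens.
- stain_bottle: Small amber bottle, 30 mm diameter, 62 mm tall, standing loose; origin under its centre. To be left alone.
- slide_box: White and blue box of slides, 87 x 41 x 33 mm, loose; origin under its centre. To be left alone.
- tomato_dish: Clear dish of cherry tomatoes, 90 mm diameter, 27 mm tall, loose; origin under its centre. To be left alone.
- seedling_pot: Grey-green plant pot, 110 mm diameter, 100 mm tall with shoots up to 210 mm, loose; origin under its centre. To be left alone.

How it is judged:
By the outcome, as a careful person would: the job done as asked, in the order asked, and still so for the second after the job is handed in, with the robot touching nothing.
It also fails if it takes over 48 s, if anything falls off the work surface, if the arm or the gripper's body presses on something with over 40 N, if the wrist force passes 120 N, or if a joint passes its speed limit or range.

## Working session

There is one attempt and no reset: what is moved stays moved. The work goes in short steps, Python scripts to look and compute and a tool call to move; the robot and the scene stay as the last step left them, time stands still between calls to the robot, and variables do not carry over. Pictures are saved under pics/ and viewed, and the job is handed in when it is done.

Besides the shell and the picture viewer there is one more tool, called after ">>>" as a command line: name --pt "numbers of a row" for each row, then --argument value for the rest. carry_out: Moves the arm, as the interface text tells. Its arguments: {"type":"object","properties":{"linear":{"type":"array"},"roll":{"type":"array"},"gripper":{"type":"number"},"grip_force":{"type":"number"}},"required":["linear","roll"]}

```bash
mkdir -p pics
cat > h.py <<'E'
import numpy as np, cv2
from plant import status, snapshot, finish_job, cut_out, tip_of
def save(s,n): cv2.imwrite('pics/'+n+'.png', s['img'][:,:,::-1])
def w(s,px,rad=1,z=None):
    c,r=px; ci,ri=int(round(c)),int(round(r))
    if z is None:
        p=s['range_z'][max(0,ri-rad):ri+rad+1,max(0,ci-rad):ci+rad+1]; p=p[p>0]
        if len(p)==0: return None
        z=np.median(p)
    v=np.array([(c-s['cx'])/s['fx']*z,(r-s['cy'])/s['fy']*z,z,1])
    return (s['world_from_camera']@v)[:3]
def cloud(s):
    z=s['range_z']; r,c=np.indices(z.shape)
    v=np.stack([(c-s['cx'])/s['fx']*z,(r-s['cy'])/s['fy']*z,z,np.ones_like(z)],-1)
    return (v@s['world_from_camera'].T)[...,:3]
E
python3 - <<'E'
from h import *
np.set_printoptions(precision=4,suppress=True)
st=status.get_state(); print(st)
for n in ['scene','top','wrist']:
    s=snapshot(n); save(s,n+'0'); print(n,s['fx'],s['cx'],s['cy'],s['world_from_camera'])
    for q in ['microscope','wheel_center','pointer','red_mark','slide_top','lens_tip','stain_bottle','slide_box','tomato_dish','seedling_pot']:
        for t in tip_of(s,q)[:2]: print(q,t['pixel'],round(t['confidence'],2),w(s,t['pixel']))
E
```

```text
{'clock': 0.0, 'q': array([-1.1722,  0.69  , -0.1945,  1.5663,  0.1573,  0.9025, -0.2151]), 'qd': array([ 0.001 ,  0.0001,  0.0015, -0.0015, -0.0017,  0.0001,  0.0001]), 'joint_torque': array([  0.0006, -52.7574,  -1.2663, -15.3426,  -0.0526,   0.0069,
         0.0002]), 'tool_pos': array([0.2228, 0.5833, 0.2569]), 'eef_rot': array([ 0.1813,  0.9834, -0.0009, -0.0001]), 'contact_force': array([-0.0281,  0.2413, -0.2966]), 'moment': array([-0.0497, -0.0675,  0.0239]), 'opening': 0.9996616178410416}
scene 422.25882536802453 252.39219464151074 199.30757825259377 [[ 0.9784 -0.1649  0.1246  0.4738]
 [-0.2064 -0.7477  0.6311 -0.5139]
 [-0.0109 -0.6432 -0.7656  0.8059]
 [ 0.      0.      0.      1.    ]]
microscope [280.7, 243.2] 0.73 [ 0.621  -0.0551  0.0973]
wheel_center [261.6, 243.6] 0.64 [ 0.5825 -0.0509  0.102 ]
pointer [279.4, 210.0] 0.82 [ 0.6231 -0.0254  0.1675]
slide_top [279.3, 243.0] 0.68 [ 0.6187 -0.0531  0.0958]
slide_top [268.5, 178.7] 0.59 [0.6278 0.0838 0.1403]
lens_tip [270.2, 168.7] 0.62 [0.6378 0.1099 0.1426]
lens_tip [323.4, 319.0] 0.42 [ 0.6551 -0.2264  0.0956]
stain_b
[... 749 characters left out ...]
6]
red_mark [281.5, 166.8] 0.49 [ 0.6242 -0.0269  0.1103]
red_mark [279.1, 168.4] 0.26 [ 0.6217 -0.022   0.1005]
slide_top [230.7, 159.7] 0.74 [0.6094 0.0734 0.3293]
lens_tip [227.2, 157.4] 0.67 [0.6135 0.0795 0.3285]
stain_bottle [334.9, 228.0] 0.61 [ 0.4848 -0.1588  0.0422]
stain_bottle [229.3, 161.7] 0.37 [0.6058 0.0757 0.3296]
slide_box [228.9, 237.8] 0.59 [0.4598 0.0967 0.032 ]
tomato_dish [164.4, 168.5] 0.6 [0.6309 0.2608 0.0169]
seedling_pot [341.1, 153.5] 0.7 [ 0.6571 -0.165   0.0953]
wrist 295.60063417625173 252.0887577767133 193.67674337345096 [[ 0.3565  0.8898  0.2847  0.1478]
 [ 0.9343 -0.3398 -0.108   0.6114]
 [ 0.0006  0.3045 -0.9525  0.3845]
 [ 0.      0.      0.      1.    ]]
```

Run:
```python
import cv2
a=cv2.imread('pics/scene0.png')
cv2.imwrite('pics/s1.png',cv2.resize(a[100:370,170:380],None,fx=2.2,fy=2.2,interpolation=cv2.INTER_CUBIC))
b=cv2.imread('pics/top0.png')
cv2.imwrite('pics/t1.png',cv2.resize(b[80:280,130:400],None,fx=2.8,fy=2.8,interpolation=cv2.INTER_CUBIC))
```

```text
(no output)
```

View pics/s1.png

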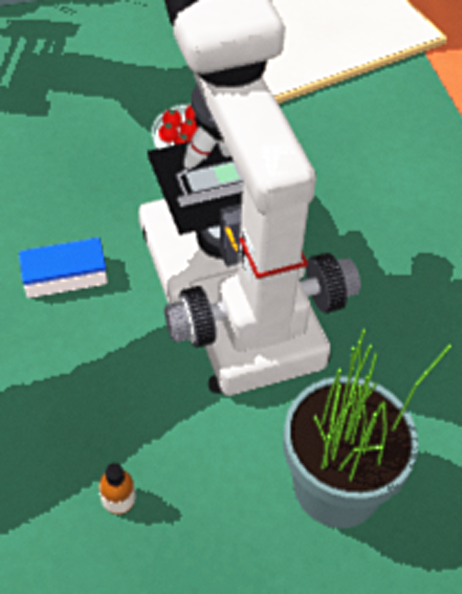

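View pics/t1.png

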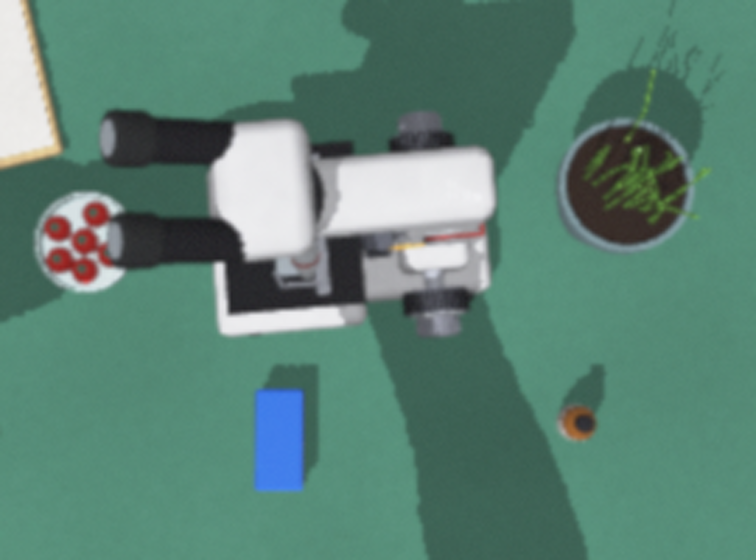

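View pics/scene0.png

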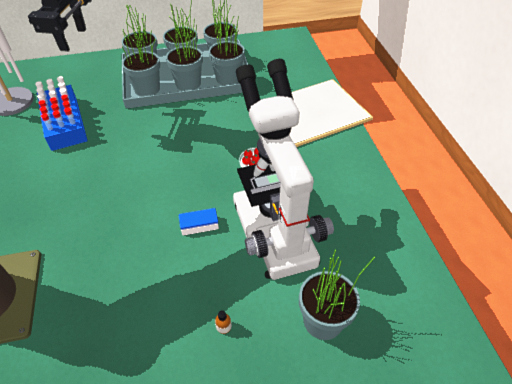

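The scene view shows the microscope with its front towards world +y and slightly turned. The near coarse wheel is at about (261,243) px in the scene image and (287,186) px in the top one. The yellow pointer is at about (277,207) px in the scene image, and the red clip is at z≈0.16 beside it. Next I'll fit the pose.

Run:
```python
from h import *
np.set_printoptions(precision=4,suppress=True)
for n in ['top','scene']:
    s=snapshot(n); P=cloud(s); hsv=cv2.cvtColor(s['img'],cv2.COLOR_RGB2HSV)
    for q in ['coarse_wheel','stage','pointer','red_mark']:
        for t in cut_out(s,q)[:2]:
            m=t['region']&(s['range_z']>0); p=P[m]
            print(n,q,t['pixel'],round(t['confidence'],2),len(p),*(np.percentile(p,[2,50,98],axis=0) if len(p) else []))
    # colours near scope
    reg=(P[...,0]>.52)&(P[...,0]<.72)&(P[...,1]>-.12)&(P[...,1]<.03)&(P[...,2]>.06)
    H,S,V=[hsv[...,i].astype(int) for i in range(3)]
    yel=reg&(H>15)&(H<35)&(S>120)&(V>100); red=reg&((H<6)|(H>174))&(S>130)
    for nm,m in (('yel',yel),('red',red)):
        r,c=np.where(m); print(nm,len(r)); 
        o=np.argsort(c)
        for i in o[::max(1,len(o)//14)]: print('  ',c[i],r[i],P[r[i],c[i]])
    # dark wheel and grey
    reg2=(P[...,0]>.53)&(P[...,0]<.61)&(P[...,1]>-.1)&(P[...,1]<.0)&(P[...,2]>.06)&(P[...,2]<.125)
    dk=reg2&(V<70); p=P[dk]; np.save('rim_'+n,p); print('dark',len(p),np.percentile(p,[2,50,98],axis=0))
    np.savez('c_'+n,P=P,img=s['img'])
# limb side face, base edge from top cloud
P=np.load('c_top.npz')['P']
```

```text
top coarse_wheel [283.6, 184.2] 0.62 427 [ 0.568  -0.0623  0.0825] [ 0.5879 -0.0328  0.102 ] [ 0.7184 -0.0015  0.1087]
top stage [244.8, 179.8] 0.61 1048 [0.5716 0.007  0.1338] [0.5958 0.0553 0.1383] [0.6982 0.1255 0.1607]
top pointer [229.2, 236.1] 0.71 622 [0.4209 0.0757 0.0066] [0.4617 0.0943 0.0317] [0.5044 0.1158 0.0354]
top pointer [243.5, 178.8] 0.67 1223 [0.5694 0.0049 0.0477] [0.5958 0.0573 0.1382] [0.7003 0.1279 0.2569]
yel 1
   272 168 [ 0.6165 -0.004   0.151 ]
red 0
dark 100 [[ 0.5698 -0.0637  0.0831]
 [ 0.5788 -0.0349  0.099 ]
 [ 0.5867 -0.0109  0.1067]]
scene coarse_wheel [313.4, 232.6] 0.97 792 [ 0.5703 -0.0622  0.0494] [ 0.6891 -0.039   0.0944] [ 0.7204 -0.0023  0.1079]
scene coarse_wheel [224.9, 320.5] 0.43 271 [ 0.4663 -0.1777  0.0104] [ 0.4801 -0.1695  0.0386] [ 0.4939 -0.1567  0.0632]
scene stage [263.9, 188.4] 0.93 1320 [0.5719 0.0016 0.1103] [0.6093 0.0589 0.1389] [0.6439 0.1262 0.1608]
scene pointer [264.9, 185.6] 0.96 1450 [0.5713 0.0008 0.0592] [0.6095 0.0624 0.1388] [0.6446 0.1314 0.1614]
scene pointer [326.8, 299.4] 0.16 3253 [ 0.626  -0.2433  0.0081] [ 0.6
[... 1085 characters left out ...]
   0.1523]
red 80
   279 208 [ 0.6228 -0.0228  0.1706]
   280 211 [ 0.6228 -0.0308  0.1712]
   281 212 [ 0.624  -0.0335  0.1711]
   282 215 [ 0.624  -0.0413  0.1716]
   284 219 [ 0.6253 -0.0514  0.1716]
   285 223 [ 0.6255 -0.0584  0.1681]
   286 225 [ 0.6261 -0.0635  0.1683]
   289 225 [ 0.6316 -0.0647  0.1684]
   291 223 [ 0.636  -0.0623  0.1702]
   293 224 [ 0.6392 -0.0649  0.1695]
   296 222 [ 0.6455 -0.0629  0.1714]
   299 221 [ 0.6516 -0.0619  0.1714]
   301 222 [ 0.6555 -0.0627  0.1683]
   304 220 [ 0.6612 -0.0621  0.1721]
   307 216 [ 0.6694 -0.0543  0.1723]
   308 218 [ 0.6703 -0.0583  0.1709]
dark 189 [[ 0.5734 -0.0633  0.0708]
 [ 0.5822 -0.0543  0.0998]
 [ 0.5915 -0.0176  0.1081]]
```

Run:
```python
from h import *
from scipy.optimize import least_squares
np.set_printoptions(precision=4,suppress=True)
def fit(ps):
    def f(v):
        yaw,yc,zc=v; c,s=np.cos(yaw),np.sin(yaw)
        Y=-ps[:,0]*s+ps[:,1]*c
        r=np.hypot(Y-yc,ps[:,2]-zc)-.028
        return np.r_[r,(yaw-.075)/.03*.002*3]
    o=least_squares(f,[.075,-.08,.08],loss='soft_l1',f_scale=.002); return o.x,np.sqrt(np.mean(o.fun**2))
for n in ['top','scene']:
    d=np.load('c_%s.npz'%n);P=d['P'];rgb=d['img'].astype(int)
    # limb face -x side & base/stage edges
    m=(P[...,0]>.6)&(P[...,0]<.65)&(P[...,1]>-.08)&(P[...,1]<-.02)&(P[...,2]>.115)&(P[...,2]<.27)
    q=P[m]; print(n,'limb',len(q))
    if len(q)>20:
        for zl in (.12,.15,.18,.21,.24):
            k=q[(q[:,2]>zl)&(q[:,2]<zl+.03)&(q[:,0]<.632)]
            if len(k)>5: a=np.polyfit(k[:,1],k[:,0],1); print(zl,len(k),np.arctan(-a[0]),a,k[:,0].min())
    r=np.load('rim_%s.npy'%n); r=r[r[:,2]>.083]
    v,e=fit(r); yaw=v[0]; X=r[:,0]*np.cos(yaw)+r[:,1]*np.sin(yaw)
    print(v,e,np.percentile(X,[0,5,50,95,100]))
    a=P[(P[...,0]>.53)&(P[...,0]<.6)&(P[...,1]>-.075)&(P[...,1]<.0)&(P[...,2]>.1)&(P[...,2]<.12)]
    print('high pts',len(a),np.percentile(a,[0,5,50,95,100],axis=0))
    # stage -x edge
    st=P[(P[...,2]>.13)&(P[...,2]<.142)&(P[...,1]>0.01)&(P[...,1]<.12)&(P[...,0]<.62)]
    ys=np.arange(.015,.115,.01); xs=[st[abs(st[:,1]-y)<.005][:,0].min() if (abs(st[:,1]-y)<.005).any() else np.nan for y in ys]; print('stage edge',np.array(xs),'top z',np.median(st[:,2]))
```

```text
top limb 160
0.12 20 0.09119804721440902 [-0.0915  0.6209] 0.6225792862991675
0.15 51 0.12239075499890817 [-0.123   0.6184] 0.6183920570305304
0.18 44 0.11061745173358994 [-0.1111  0.6206] 0.6231113104479872
0.24 38 0.11438077910007866 [-0.1149  0.6158] 0.6186042545546258
[ 0.0752 -0.0814  0.0786] 0.0012077688461415855 [0.5654 0.5674 0.5739 0.5806 0.5825]
high pts 141 [[ 0.5676 -0.0558  0.1   ]
 [ 0.5697 -0.0535  0.1005]
 [ 0.5788 -0.0372  0.1045]
 [ 0.588  -0.0216  0.1085]
 [ 0.5904 -0.0172  0.1104]]
stage edge [0.6138 0.574  0.5739 0.5721 0.5717 0.5716 0.5695 0.5694 0.5674 0.5672] top z 0.1379693366628098
scene limb 1020
0.12 85 0.13930188943762 [-0.1402  0.6214] 0.6242377812689388
0.15 105 0.1350279697006023 [-0.1359  0.6205] 0.620186205974683
0.18 107 0.11319819903470438 [-0.1137  0.6228] 0.6246610072236362
0.21 101 0.11835471188260448 [-0.1189  0.6226] 0.6250713686852255
0.24 117 0.22545799534234737 [-0.2294  0.6136] 0.6201287045538002
[ 0.0766 -0.0791  0.079 ] 0.0012367688142911031 [0.5672 0.5694 0.5772 0.5842 0.5858]
high pts 162 [[ 0.5696 -0.0557  0.1   ]
 [ 0.5717 -0.053   0.1008]
 [ 0.5812 -0.0394  0.1047]
 [ 0.5907 -0.0209  0.1078]
 [ 0.5925 -0.0163  0.1101]]
stage edge [0.6155 0.576  0.5752 0.5745 0.5734 0.5725 0.5717 0.5705 0.5698 0.569 ] top z 0.1384147642043675
```

Run:
```python
from h import *
np.set_printoptions(precision=3,suppress=True)
for n in ['top','scene']:
    P=np.load('c_%s.npz'%n)['P']
    q=P[(P[...,2]>.155)&(P[...,0]>.45)&(P[...,0]<.8)]
    for y in np.arange(-.27,.14,.02):
        k=q[abs(q[:,1]-y)<.01]
        if len(k): i=k[:,0].argmin(); print(n,round(y,2),len(k),'xmin',k[i],'p3',np.percentile(k[:,0],3), 'zmin at x<.62',k[k[:,0]<.62][:,2].min() if (k[:,0]<.62).any() else '')
```

```text
top -0.23 21 xmin [ 0.637 -0.227  0.179] p3 0.6368077271934101 zmin at x<.62 
top -0.21 22 xmin [ 0.641 -0.22   0.166] p3 0.6423134527173001 zmin at x<.62 
top -0.19 68 xmin [ 0.651 -0.198  0.169] p3 0.6532729052728362 zmin at x<.62 
top -0.17 27 xmin [ 0.656 -0.179  0.162] p3 0.6565595340303123 zmin at x<.62 
top -0.15 11 xmin [ 0.682 -0.157  0.175] p3 0.6819766804274255 zmin at x<.62 
top -0.07 46 xmin [ 0.624 -0.06   0.264] p3 0.6245553206305886 zmin at x<.62 
top -0.05 338 xmin [ 0.62  -0.041  0.251] p3 0.6212475718973969 zmin at x<.62 0.25095095246769883
top -0.03 334 xmin [ 0.619 -0.025  0.261] p3 0.6193349794234726 zmin at x<.62 0.2510288527407828
top -0.01 306 xmin [ 0.616 -0.002  0.157] p3 0.6173055368074555 zmin at x<.62 0.15737304170246313
top 0.01 363 xmin [0.614 0.02  0.156] p3 0.6152941182655147 zmin at x<.62 0.15512143360562403
top 0.03 1100 xmin [0.512 0.026 1.023] p3 0.5115849297876501 zmin at x<.62 0.1583729091062307
top 0.05 386 xmin [0.594 0.06  0.183] p3 0.5984888573331039 zmin at x<.62 0.18262696319606808
top 0.07 619 xmin [0.59  0.066 0.182] p3 0.59267544674350
[... 1028 characters left out ...]
n at x<.62 0.15641879280909166
scene 0.01 316 xmin [0.616 0.014 0.16 ] p3 0.6170508998177853 zmin at x<.62 0.15519795103515255
scene 0.03 247 xmin [0.615 0.035 0.264] p3 0.6153584971551116 zmin at x<.62 0.15756529772053163
scene 0.05 815 xmin [0.598 0.059 0.31 ] p3 0.601141255554278 zmin at x<.62 0.18657020217512021
scene 0.07 915 xmin [0.592 0.064 0.183] p3 0.5944378448952349 zmin at x<.62 0.17652770992224653
scene 0.09 400 xmin [0.591 0.099 0.304] p3 0.5923126139608162 zmin at x<.62 0.21544179361910398
scene 0.11 397 xmin [0.588 0.118 0.327] p3 0.5889832181372808 zmin at x<.62 0.24025352543145617
scene 0.13 390 xmin [0.586 0.136 0.334] p3 0.5870624713711681 zmin at x<.62 0.3247991991386354
```

Run:
```python
from h import *
np.set_printoptions(precision=3,suppress=True)
for n in ['top','scene']:
    P=np.load('c_%s.npz'%n)['P']
    for x in np.arange(.15,.55,.1):
        for y in np.arange(-.1,.75,.1):
            k=P[(abs(P[...,0]-x)<.05)&(abs(P[...,1]-y)<.05)&(P[...,2]<.6)]
            if len(k) and k[:,2].max()>.05: print(n,round(x,2),round(y,2),round(k[:,2].max(),3))
```

```text
top 0.15 0.4 0.055
top 0.15 0.5 0.103
top 0.15 0.6 0.1
top 0.35 0.6 0.114
top 0.45 0.6 0.114
scene 0.15 0.4 0.054
scene 0.15 0.5 0.359
scene 0.15 0.6 0.357
scene 0.15 0.7 0.095
scene 0.25 0.5 0.361
scene 0.25 0.6 0.356
scene 0.25 0.7 0.304
scene 0.35 0.6 0.211
scene 0.35 0.7 0.221
scene 0.45 0.6 0.213
scene 0.45 0.7 0.214
```

>>> carry_out --pt "0.012 -0.038 0" --pt "0.024 -0.076 0" --pt "0.036 -0.114 0" --pt "0.048 -0.152 0" --pt "0.06 -0.19 0" --pt "0.072 -0.228 0" --pt "0.084 -0.266 0" --pt "0.096 -0.304 0" --roll '[0.07,0.15,0.22,0.3,0.38,0.46,0.54,0.61]' --gripper 0 --grip_force 15

```text
clock: 2.82
tool_pos: [0.3193, 0.2782, 0.258]
eef_rot: [-0.124, 0.992, 0.0, 0.0]
contact_force: [1.3, -0.7, -0.5]
opening: 0.419
```

>>> carry_out --pt "0.012 -0.038 0" --pt "0.024 -0.076 0" --pt "0.036 -0.114 0" --pt "0.048 -0.152 0" --pt "0.06 -0.19 0" --pt "0.072 -0.228 0" --pt "0.084 -0.266 0" --pt "0.096 -0.304 0" --roll '[0,0,0,0,0,0,0,0]'

```text
clock: 3.48
tool_pos: [0.4158, -0.0278, 0.2583]
eef_rot: [-0.124, 0.992, 0.0, 0.001]
contact_force: [0.5, 0.4, 0.1]
opening: 0.003
```

Run:
```python
from h import *
st=status.get_state()
from scipy.spatial.transform import Rotation as R
print(st['clock'],st['tool_pos'],R.from_quat(st['eef_rot']).as_matrix().round(3),st['contact_force'],st['opening'],st['q'])
```

```text
3.4833 [ 0.41576948 -0.02782823  0.25825709] [[-0.969 -0.247  0.002]
 [-0.247  0.969  0.   ]
 [-0.002 -0.    -1.   ]] [0.54621504 0.39288936 0.10407733] 0.00318005657731821 [ 0.2725161   0.45314898 -0.45975001  2.15001741  0.34726752  0.60699532
  1.38524899]
```

>>> carry_out --pt "0.03 -0.01 -0.01" --pt "0.06 -0.02 -0.03" --pt "0.09 -0.025 -0.05" --pt "0.12 -0.025 -0.07" --pt "0.145 -0.025 -0.08" --pt "0.154 -0.025 -0.09" --pt "0.154 -0.025 -0.1" --pt "0.154 -0.025 -0.1" --roll '[0,0,0,0,0,0,0,0]'

```text
clock: 4.15
tool_pos: [0.5676, -0.0528, 0.1564]
eef_rot: [-0.124, 0.992, 0.0, -0.001]
contact_force: [-1.2, -0.1, -0.4]
opening: 0.003
```

Run:
```python
from h import *
print(status.get_state()['tool_pos'],status.get_state()['contact_force'])
a=snapshot('scene');b=snapshot('top')
i=np.hstack([cv2.resize(a['img'][90:290,150:350],(400,400)),cv2.resize(b['img'][90:290,190:390],(400,400))])
cv2.imwrite('pics/p2.png',i[:,:,::-1])
```

```text
[ 0.56760536 -0.05282704  0.15636685] [-1.15857811 -0.14934498 -0.44749141]
```

View pics/p2.png

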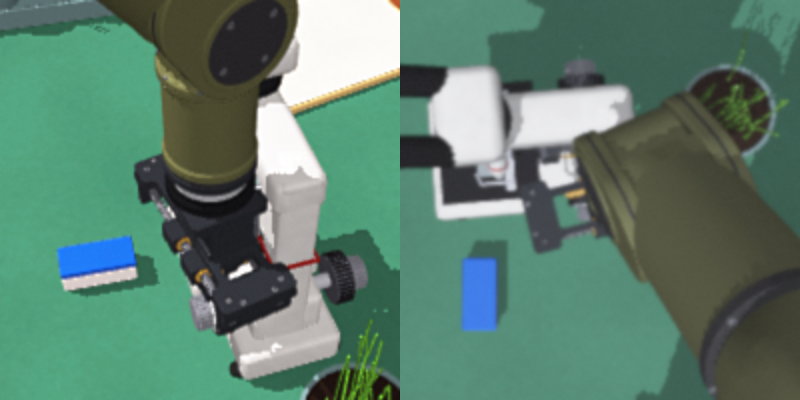

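The gripper is over the wheel: clear of the limb in the scene image and clear of the lens turret in the top image. I'll descend slowly onto the crown.

>>> carry_out --pt "0.002 0 -0.01" --pt "0.002 0 -0.02" --pt "0.002 0 -0.025" --pt "0.002 0 -0.026" --pt "0.002 0 -0.027" --pt "0.002 0 -0.027" --roll '[0,0,0,0,0,0]'

```text
clock: 4.75
tool_pos: [0.5698, -0.0528, 0.1311]
eef_rot: [-0.125, 0.992, 0.0, -0.001]
contact_force: [0.6, 0.7, 0.7]
opening: 0.007
```

>>> carry_out --pt "0 0 -0.001" --pt "0 0 -0.002" --roll '[0,0]'

```text
clock: 4.92
tool_pos: [0.57, -0.0528, 0.1294]
eef_rot: [-0.125, 0.992, -0.0, -0.0]
contact_force: [-0.1, 0.7, 0.3]
opening: 0.003
```

>>> carry_out --pt "0 0.003 -0.001" --pt "0 0.003 -0.002" --pt "0 0.003 -0.003" --roll '[0,0,0]'

```text
clock: 5.17
tool_pos: [0.5703, -0.0492, 0.1268]
eef_rot: [-0.125, 0.992, 0.0, 0.0]
contact_force: [-1.6, 0.0, 10.1]
opening: 0.004
```

>>> carry_out --pt "0 0 -0.0005" --pt "0 0 -0.001" --roll '[0,0]'

```text
clock: 5.33
tool_pos: [0.5703, -0.0493, 0.1266]
eef_rot: [-0.125, 0.992, -0.0, 0.0]
contact_force: [-1.9, -0.9, 12.1]
opening: 0.002
```

>>> carry_out --pt "0 0.003 -0.0006" --pt "0 0.007 -0.0006" --pt "-0.001 0.011 -0.0006" --pt "-0.001 0.015 -0.0006" --roll '[0,0,0,0]'

```text
clock: 5.67
tool_pos: [0.5691, -0.0358, 0.1272]
eef_rot: [-0.124, 0.992, -0.002, 0.0]
contact_force: [-2.8, -2.8, 10.7]
opening: 0.004
```

>>> carry_out --pt "0 0.003 -0.0006" --pt "-0.001 0.007 -0.0006" --pt "-0.001 0.011 -0.0006" --pt "-0.001 0.012 -0.0006" --roll '[0,0,0,0]'

```text
clock: 6.0
tool_pos: [0.5683, -0.0232, 0.1268]
eef_rot: [-0.125, 0.992, -0.001, 0.001]
contact_force: [-0.2, -0.9, 2.3]
opening: 0.001
```

Run:
```python
from h import *
a=snapshot('scene');b=snapshot('wrist'); P=cloud(a)
st=P[(P[...,2]>.125)&(P[...,2]<.17)&(P[...,1]>0.03)&(P[...,1]<.12)&(P[...,0]<.61)&(P[...,0]>.56)]
print(len(st),np.percentile(st[:,2],[5,25,50,75,95]) if len(st) else '')
i=np.hstack([cv2.resize(a['img'][90:290,150:350],(400,400)),cv2.resize(b['img'],(400,300))[:,:] if 0 else cv2.resize(b['img'],(400,400))])
cv2.imwrite('pics/p3.png',i[:,:,::-1])
```

```text
0
```

View pics/p3.png

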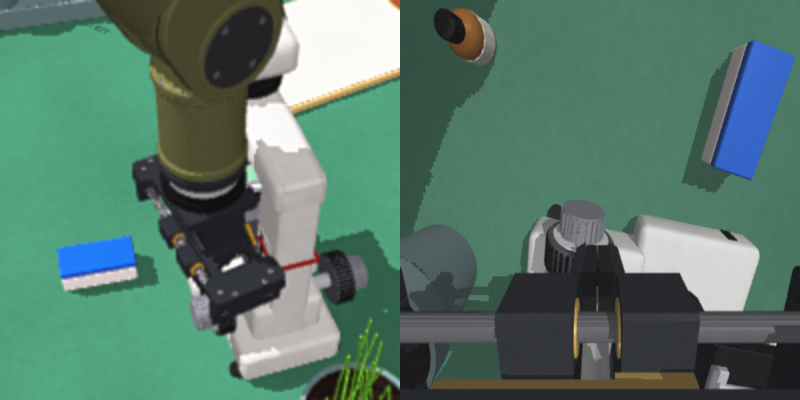

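```bash
cat >> h.py <<'E'
def pm(s):
    P=cloud(s); hsv=cv2.cvtColor(s['img'],cv2.COLOR_RGB2HSV); H,S,V=[hsv[...,i].astype(int) for i in range(3)]
    o={}
    for nm,m in (('yel',(H>15)&(H<35)&(S>120)&(V>100)),('red',((H<6)|(H>174))&(S>130))):
        m=m&(P[...,0]>.6)&(P[...,0]<.635)&(P[...,1]>-.063)&(P[...,1]<.03)&(P[...,2]>.12)&(P[...,2]<.2)
        r,c=np.where(m); o[nm]=(c,r,P[m])
        # intersect with the plane of the limb side: x*cos+y*sin = X0
        n=np.array([np.cos(.075),np.sin(.075),0]); X0=.6225*n[0]-.035*n[1]-.001
        W=s['world_from_camera']; d=np.stack([(c-s['cx'])/s['fx'],(r-s['cy'])/s['fy'],np.ones(len(c))],1)@W[:3,:3].T
        t=(X0-n@W[:3,3])/(d@n); Q=W[:3,3]+t[:,None]*d
        print(nm,len(c),'depth z med',P[m][:,2].round(4)[len(c)//2:len(c)//2+1],np.percentile(P[m][:,2],[5,50,95]).round(4) if len(c) else '')
        for i in np.argsort(Q[:,1])[:(14 if nm=='yel' else 0)]: print('   ',c[i],r[i],Q[i].round(4),P[r[i],c[i]].round(4))
        if nm=='red' and len(c):
            for i in np.argsort(-Q[:,1])[:14]: print('   ',c[i],r[i],Q[i].round(4),P[r[i],c[i]].round(4))
E
python3 - <<'E'
from h import *
pm(snapshot('scene'))
E
```

```text
yel 23 depth z med [0.1441] [0.145  0.1581 0.162 ]
    277 212 [ 0.6203 -0.0192  0.1545] [ 0.6198 -0.0211  0.1569]
    277 211 [ 0.6203 -0.0189  0.1573] [ 0.6205 -0.0182  0.1563]
    277 210 [ 0.6203 -0.0186  0.1601] [ 0.621  -0.016   0.1566]
    276 211 [ 0.6199 -0.0134  0.1506] [0.6243 0.0017 0.1308]
    276 210 [ 0.6199 -0.0131  0.1534] [ 0.619  -0.016   0.1572]
    276 209 [ 0.6198 -0.0128  0.1562] [ 0.6191 -0.0155  0.1596]
    276 208 [ 0.6198 -0.0125  0.159 ] [ 0.6195 -0.0135  0.1602]
    276 207 [ 0.6198 -0.0123  0.1618] [ 0.62   -0.0116  0.161 ]
    275 209 [ 0.6194 -0.0072  0.1495] [ 0.6092 -0.0425  0.1953]
    275 208 [ 0.6194 -0.0069  0.1523] [ 0.6186 -0.0097  0.1559]
    275 207 [ 0.6194 -0.0066  0.1551] [ 0.6183 -0.0104  0.1599]
    275 206 [ 0.6193 -0.0064  0.1579] [ 0.6187 -0.0087  0.1609]
    275 205 [ 0.6193 -0.0061  0.1608] [ 0.619  -0.0072  0.1621]
    275 204 [ 0.6193 -0.0058  0.1635] [0.6213 0.001  0.1549]
red 18 depth z med [0.1591] [0.1585 0.1703 0.1726]
    279 208 [ 0.621  -0.0288  0.1783] [ 0.6224 -0.0241  0.1723]
    279 209 [ 0.6211 -0.0291  0.1757] [ 0.6226 -0.024   0.1691]
    280 208 [ 0.6214 -0.0339  0.1845] [ 0.6246 -0.0236  0.1711]
    280 209 [ 0.6214 -0.0343  0.1819] [ 0.6241 -0.0256  0.1707]
    280 210 [ 0.6215 -0.0346  0.1793] [ 0.6236 -0.0275  0.17  ]
    280 211 [ 0.6215 -0.0349  0.1766] [ 0.6231 -0.0298  0.1699]
    280 212 [ 0.6215 -0.0352  0.1739] [ 0.623  -0.0305  0.1677]
    280 213 [ 0.6215 -0.0356  0.1712] [ 0.6244 -0.0264  0.1591]
    281 211 [ 0.6219 -0.04    0.1828] [ 0.6242 -0.0326  0.173 ]
    281 212 [ 0.6219 -0.0404  0.1802] [ 0.6246 -0.0318  0.1689]
    281 213 [ 0.6219 -0.0407  0.1775] [ 0.6231 -0.037   0.1726]
    281 214 [ 0.622  -0.041   0.1749] [ 0.6231 -0.0375  0.1702]
    281 215 [ 0.622  -0.0414  0.1722] [ 0.6259 -0.0287  0.1552]
    282 214 [ 0.6223 -0.0461  0.181 ] [ 0.6248 -0.0382  0.1705]
```

>>> carry_out --pt "0 0 0.01" --pt "0 -0.014 0.01" --pt "0.002 -0.026 0.01" --pt "0.002 -0.026 0.002" --pt "0.002 -0.026 0.001" --roll '[0,0,0,0,0]'

```text
clock: 6.57
tool_pos: [0.5699, -0.0508, 0.1266]
eef_rot: [-0.123, 0.992, -0.002, -0.0]
contact_force: [0.8, -3.3, 5.5]
opening: 0.007
```

>>> carry_out --pt "0 0.004 -0.0005" --pt "0 0.008 -0.0005" --pt "-0.001 0.012 -0.0005" --pt "-0.001 0.016 -0.0004" --pt "-0.001 0.02 -0.0004" --pt "-0.002 0.023 -0.0004" --roll '[0,0,0,0,0,0]'

```text
clock: 7.07
tool_pos: [0.568, -0.0277, 0.1271]
eef_rot: [-0.123, 0.992, -0.002, -0.0]
contact_force: [-0.3, -1.2, 8.6]
opening: 0.008
```

Run:
```python
from h import *
s=snapshot('scene');save(s,'s4');pm(s)
cv2.imwrite('pics/s4c.png',cv2.resize(s['img'][185:245,245:320],None,fx=8,fy=8,interpolation=cv2.INTER_CUBIC)[:,:,::-1])
```

```text
yel 23 depth z med [0.1503] [0.1435 0.1643 0.1669]
    277 210 [ 0.6203 -0.0186  0.1601] [ 0.6192 -0.0223  0.1649]
    277 209 [ 0.6202 -0.0184  0.1628] [ 0.6199 -0.0195  0.1643]
    277 208 [ 0.6202 -0.0181  0.1656] [ 0.6204 -0.0174  0.1648]
    276 209 [ 0.6198 -0.0128  0.1562] [0.6241 0.002  0.137 ]
    276 208 [ 0.6198 -0.0125  0.159 ] [ 0.6192 -0.0147  0.1617]
    276 207 [ 0.6198 -0.0123  0.1618] [ 0.6192 -0.0143  0.1644]
    276 206 [ 0.6198 -0.012   0.1646] [ 0.6195 -0.0129  0.1658]
    276 205 [ 0.6197 -0.0117  0.1673] [ 0.6201 -0.0105  0.1657]
    275 207 [ 0.6194 -0.0066  0.1551] [0.6221 0.003  0.1428]
    275 206 [ 0.6193 -0.0064  0.1579] [ 0.6184 -0.0096  0.1621]
    275 205 [ 0.6193 -0.0061  0.1608] [ 0.6185 -0.0088  0.1642]
    275 204 [ 0.6193 -0.0058  0.1635] [ 0.6188 -0.0077  0.1659]
    275 203 [ 0.6193 -0.0056  0.1663] [ 0.6195 -0.0047  0.1652]
    275 202 [ 0.6193 -0.0053  0.1691] [0.6213 0.0019 0.1601]
red 21 depth z med [0.1722] [0.1597 0.1704 0.1722]
    279 208 [ 0.621  -0.0288  0.1783] [ 0.6227 -0.0232  0.1712]
    279 209 [ 0.6211 -0.0291  0.1757] [ 0.6226 -0.024   0.169 ]
    280 208 [ 0.6214 -0.0339  0.1845] [ 0.6247 -0.0234  0.1709]
    280 209 [ 0.6214 -0.0343  0.1819] [ 0.6244 -0.0246  0.1693]
    280 210 [ 0.6215 -0.0346  0.1793] [ 0.6234 -0.0284  0.1712]
    280 211 [ 0.6215 -0.0349  0.1766] [ 0.6229 -0.0303  0.1706]
    280 212 [ 0.6215 -0.0352  0.1739] [ 0.623  -0.0305  0.1677]
    280 213 [ 0.6215 -0.0356  0.1712] [ 0.6246 -0.0255  0.1579]
    281 211 [ 0.6219 -0.04    0.1828] [ 0.6247 -0.0308  0.1707]
    281 212 [ 0.6219 -0.0404  0.1802] [ 0.6242 -0.033   0.1705]
    281 213 [ 0.6219 -0.0407  0.1775] [ 0.6232 -0.0367  0.1722]
    281 214 [ 0.622  -0.041   0.1749] [ 0.6234 -0.0364  0.1687]
    281 215 [ 0.622  -0.0414  0.1722] [ 0.6249 -0.032   0.1597]
    282 214 [ 0.6223 -0.0461  0.181 ] [ 0.6249 -0.0378  0.1701]
```

View pics/s4c.png

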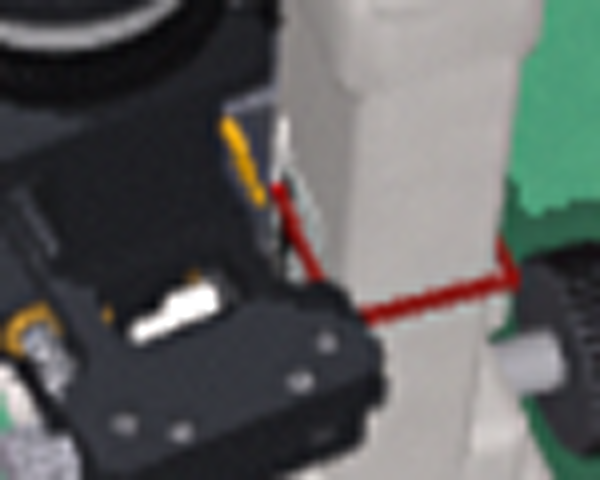

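The pointer tip at crop (262,200) is still below the red mark's front edge at crop (278,190). Depth gives about 0.1645 against 0.1703, so I'll do one more stroke, stopping a little short.

>>> carry_out --pt "0 0 0.01" --pt "0 -0.014 0.01" --pt "0.002 -0.022 0.01" --pt "0.002 -0.022 0.002" --pt "0.002 -0.022 0.0003" --pt "0.002 -0.022 -0.0002" --roll '[0,0,0,0,0,0]'

```text
clock: 7.62
tool_pos: [0.57, -0.0495, 0.1267]
eef_rot: [-0.123, 0.992, -0.002, -0.0]
contact_force: [-0.4, -4.6, 8.6]
opening: 0.007
```

Run:
```python
from h import *
pm(snapshot('scene'))
```

```text
yel 3 depth z med [0.1654] [0.1644 0.1654 0.1665]
    277 210 [ 0.6203 -0.0186  0.1601] [ 0.6188 -0.0237  0.1666]
    277 209 [ 0.6202 -0.0184  0.1628] [ 0.6197 -0.0203  0.1654]
    277 208 [ 0.6202 -0.0181  0.1656] [ 0.6205 -0.0171  0.1643]
red 29 depth z med [0.1721] [0.1565 0.1702 0.1722]
    279 208 [ 0.621  -0.0288  0.1783] [ 0.6229 -0.0227  0.1706]
    279 209 [ 0.6211 -0.0291  0.1757] [ 0.6219 -0.0264  0.1722]
    279 210 [ 0.6211 -0.0294  0.173 ] [ 0.6226 -0.0243  0.1663]
    280 208 [ 0.6214 -0.0339  0.1845] [ 0.6247 -0.0233  0.1707]
    280 209 [ 0.6214 -0.0343  0.1819] [ 0.6241 -0.0256  0.1706]
    280 210 [ 0.6215 -0.0346  0.1793] [ 0.6236 -0.0277  0.1702]
    280 211 [ 0.6215 -0.0349  0.1766] [ 0.6226 -0.0314  0.1719]
    280 212 [ 0.6215 -0.0352  0.1739] [ 0.6232 -0.0299  0.1668]
    280 213 [ 0.6215 -0.0356  0.1712] [ 0.6249 -0.0245  0.1566]
    280 214 [ 0.6216 -0.0359  0.1686] [ 0.6245 -0.0263  0.1557]
    281 211 [ 0.6219 -0.04    0.1828] [ 0.6248 -0.0306  0.1704]
    281 212 [ 0.6219 -0.0404  0.1802] [ 0.624  -0.0336  0.1712]
    281 213 [ 0.6219 -0.0407  0.1775] [ 0.6238 -0.0346  0.1694]
    281 214 [ 0.622  -0.041   0.1749] [ 0.6236 -0.0357  0.1678]
```

Pointer is at about 0.165 and the mark at 0.170, so about 5 mm remains. I'll stroke 15 mm, lift away and then measure with a clear view.

>>> carry_out --pt "0 0.004 -0.0005" --pt "0 0.008 -0.0005" --pt "-0.001 0.012 -0.0005" --pt "-0.001 0.016 -0.0004" --pt "-0.001 0.016 -0.0004" --roll '[0,0,0,0,0]'

```text
clock: 8.08
tool_pos: [0.5686, -0.0327, 0.1271]
eef_rot: [-0.124, 0.992, -0.003, -0.0]
contact_force: [-2.8, -0.8, 12.4]
opening: 0.007
```

>>> carry_out --pt "0 0 0.012" --pt "-0.02 0 0.03" --pt "-0.06 0 0.05" --pt "-0.1 0 0.06" --pt "-0.14 0 0.06" --pt "-0.18 0 0.06" --pt "-0.18 0 0.06" --roll '[0,0,0,0,0,0,0]'

```text
clock: 8.67
tool_pos: [0.3748, -0.0337, 0.1865]
eef_rot: [-0.125, 0.992, -0.003, -0.01]
contact_force: [-2.0, -1.2, -0.4]
opening: 0.002
```

Run:
```python
from h import *
for k in range(2):
    s=snapshot('scene')
    if k==0: pm(s)
for q in ['pointer','red_mark']:
    for t in tip_of(s,q)[:2]: print(q,t['pixel'],t['confidence'],w(s,t['pixel'],0))
cv2.imwrite('pics/s5c.png',cv2.resize(s['img'][185:245,245:320],None,fx=8,fy=8,interpolation=cv2.INTER_CUBIC)[:,:,::-1])
P=cloud(s); st=P[(P[...,2]>.125)&(P[...,2]<.17)&(P[...,1]>0.03)&(P[...,1]<.12)&(P[...,0]<.59)&(P[...,0]>.575)]
print(len(st),np.percentile(st[:,2],[5,25,50,75,95]) if len(st) else '')
b=snapshot('wrist');save(b,'w5')
```

```text
yel 29 depth z med [0.1697] [0.1409 0.1667 0.1715]
    278 208 [ 0.6206 -0.0235  0.172 ] [0.6291 0.0047 0.1356]
    277 209 [ 0.6202 -0.0184  0.1628] [ 0.6197 -0.0203  0.1653]
    277 208 [ 0.6202 -0.0181  0.1656] [ 0.6195 -0.0206  0.1688]
    277 207 [ 0.6202 -0.0178  0.1683] [ 0.62   -0.0184  0.1691]
    277 206 [ 0.6202 -0.0175  0.1711] [0.626  0.0023 0.1457]
    277 205 [ 0.6202 -0.0172  0.1738] [0.6256 0.0014 0.1501]
    276 208 [ 0.6198 -0.0125  0.159 ] [0.6241 0.0022 0.1399]
    276 207 [ 0.6198 -0.0123  0.1618] [0.6242 0.003  0.1422]
    276 206 [ 0.6198 -0.012   0.1646] [ 0.6188 -0.0153  0.1688]
    276 205 [ 0.6197 -0.0117  0.1673] [ 0.6199 -0.0112  0.1667]
    276 204 [ 0.6197 -0.0114  0.1701] [ 0.62   -0.0105  0.169 ]
    276 203 [ 0.6197 -0.0111  0.1728] [0.624  0.0037 0.1541]
    276 202 [ 0.6197 -0.0109  0.1755] [0.6231 0.0011 0.1606]
    275 205 [ 0.6193 -0.0061  0.1608] [ 0.6183 -0.0096  0.1652]
red 31 depth z med [0.1707] [0.1571 0.1705 0.1727]
    279 208 [ 0.621  -0.0288  0.1783] [ 0.6227 -0.0234  0.1714]
    279 209 [ 0.6211 -0.0291  0.1757] [ 0.6225 -0.0244  0.1
[... 326 characters left out ...]
   280 213 [ 0.6215 -0.0356  0.1712] [ 0.6251 -0.0242  0.1561]
    280 214 [ 0.6216 -0.0359  0.1686] [ 0.6248 -0.0255  0.1547]
    281 211 [ 0.6219 -0.04    0.1828] [ 0.6247 -0.0311  0.1711]
    281 212 [ 0.6219 -0.0404  0.1802] [ 0.6238 -0.0343  0.1722]
    281 213 [ 0.6219 -0.0407  0.1775] [ 0.6233 -0.0364  0.1718]
    281 214 [ 0.622  -0.041   0.1749] [ 0.6237 -0.0353  0.1672]
    281 215 [ 0.622  -0.0414  0.1722] [ 0.6253 -0.0309  0.1581]
pointer [277.7, 206.4] 0.74 [0.62760392 0.00257207 0.14374471]
pointer [269.0, 174.8] 0.26 [0.62808773 0.08143406 0.15480542]
red_mark [280.3, 209.7] 0.51 [ 0.62400586 -0.02817185  0.1716339 ]
232 [0.15108702 0.15212312 0.15301383 0.15397345 0.15676841]
```

View pics/s5c.png

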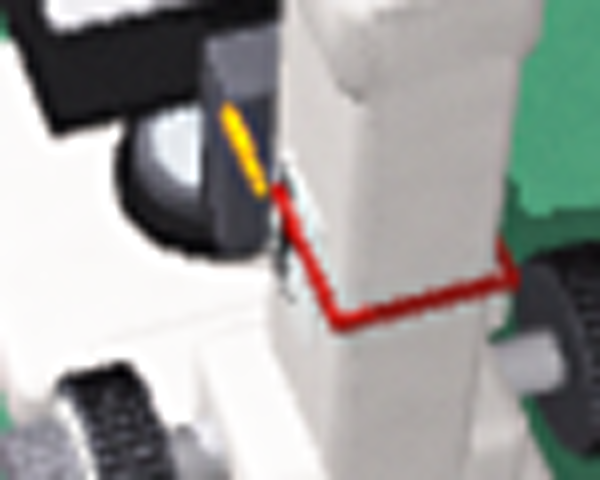

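View pics/w5.png

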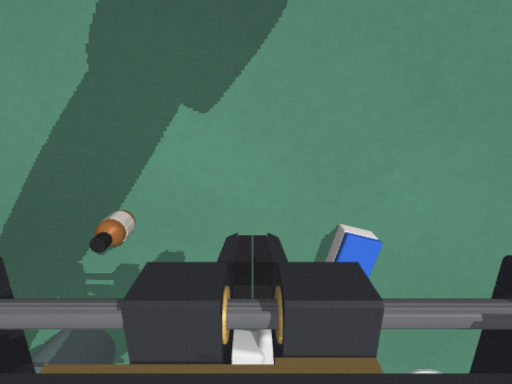

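```bash
cat > m.py <<'E'
from h import *
def meas(N=12):
    ss=[snapshot('scene') for _ in range(N)]
    s=dict(ss[0]); D=np.array([x['range_z'] for x in ss]); s['range_z']=np.median(D,0); s['img']=np.mean([x['img'].astype(float) for x in ss],0).round().astype(np.uint8)
    print('depth std',D.std(0)[205,276],D.std(0)[211,280])
    P=cloud(s); I=s['img'].astype(float); R,G,B=I[...,0],I[...,1],I[...,2]
    c_,s_=np.cos(.075),np.sin(.075)
    X=P[...,0]*c_+P[...,1]*s_; Y=-P[...,0]*s_+P[...,1]*c_
    box=(P[...,0]>.6)&(P[...,0]<.64)&(P[...,1]>-.065)&(P[...,1]<.005)&(P[...,2]>.14)&(P[...,2]<.2)
    y=box&(R>150)&(G>.5*R)&(B<.45*R); r=box&(R>110)&(G<.35*R)&(Y<-.06)
    for nm,m in (('yel',y),('red',r)):
        rr,cc=np.where(m); p=P[m]
        keep=np.abs(X[m]-np.median(X[m]))<.0025
        print(nm,keep.sum(),'X',np.median(X[m]).round(4),'z min/max/mean/med',p[keep][:,2].min().round(4),p[keep][:,2].max().round(4),p[keep][:,2].mean().round(4),np.median(p[keep][:,2]).round(4))
        for i in np.where(keep)[0]:
            if nm=='yel' or cc[i]<283: print('  ',cc[i],rr[i],I[rr[i],cc[i]].astype(int),X[m][i].round(4),Y[m][i].round(4),p[i,2].round(4))
    st=P[(P[...,2]>.125)&(P[...,2]<.17)&(P[...,1]>0.03)&(P[...,1]<.12)&(P[...,0]<.588)&(P[...,0]>.578)]
    print('stage',np.median(st[:,2]))
    return s
E
python3 - <<'E'
from m import *
meas(12)
E
```

```text
depth std 0.0016407428 0.00094131834
yel 18 X 0.6167 z min/max/mean/med 0.1565 0.1715 0.1675 0.1685
   273 198 [215 156  43] 0.6159 -0.0427 0.1715
   273 199 [255 219   5] 0.616 -0.0426 0.1682
   274 199 [255 194  32] 0.6175 -0.0442 0.1695
   273 200 [253 188  23] 0.6159 -0.043 0.1656
   274 200 [255 248   0] 0.6166 -0.0469 0.1699
   273 201 [199 146  52] 0.6161 -0.0428 0.1623
   274 201 [255 227   0] 0.616 -0.0488 0.1692
   274 202 [255 202   1] 0.6158 -0.0496 0.1672
   275 202 [255 250   0] 0.6169 -0.0524 0.17
   274 203 [198 144  43] 0.618 -0.0438 0.1565
   275 203 [255 224   0] 0.6162 -0.0545 0.1696
   275 204 [249 182  11] 0.616 -0.0554 0.1676
   276 204 [227 166  34] 0.6171 -0.058 0.1703
   275 205 [205 149  40] 0.6161 -0.0552 0.1642
   276 205 [255 229   0] 0.6167 -0.0592 0.1687
   276 206 [255 216   5] 0.6159 -0.0616 0.1687
   277 207 [236 179  35] 0.6172 -0.0639 0.1679
   277 208 [255 207  14] 0.6166 -0.0659 0.1674
red 25 X 0.62 z min/max/mean/med 0.1672 0.1717 0.1703 0.1706
   279 208 [191  36  33] 0.6192 -0.0699 0.1713
   280 208 [150  40  40] 0.6209 -0.0708 0.1717
   279 209 [196  30  27] 0.6188 -0.0713 0.17
   280 209 [215  27  23] 0.6202 -0.0729 0.1714
   280 210 [222  46  40] 0.6197 -0.0745 0.1705
   280 211 [191  45  40] 0.6189 -0.0768 0.1704
   280 212 [132  46  44] 0.6191 -0.0768 0.1672
   281 212 [221  44  37] 0.6199 -0.0799 0.1707
   281 213 [209  24  17] 0.619 -0.0826 0.1712
   281 214 [166  12   8] 0.6191 -0.0825 0.168
   282 215 [191  28  24] 0.6193 -0.0876 0.171
   282 216 [181  56  54] 0.6193 -0.088 0.1685
stage 0.1530416478729808
```

The two depth estimates leave about 1.5–2 mm. The pointer is at about 0.1685 and the mark at about 0.1703, but the scene camera's view angle amplifies error here. I'll take a closer look from the side with the wrist camera.

>>> carry_out --pt "0 0.01 0.01" --pt "0 0.02 0.02" --pt "0 0.03 0.03" --pt "0 0.04 0.045" --pt "0 0.05 0.045" --pt "0 0.06 0.045" --pt "0 0.07 0.045" --pt "0 0.084 0.045" --roll '[0.12,0.24,0.36,0.48,0.6,0.72,0.84,0.96]'

```text
clock: 10.18
tool_pos: [0.3884, 0.051, 0.2322]
eef_rot: [-0.57, 0.822, -0.003, 0.001]
contact_force: [0.1, -0.4, 0.7]
opening: 0.007
```

>>> carry_out --pt "0 0 0" --pt "0 0 0" --pt "0.02 0 0" --pt "0.05 0 0" --pt "0.08 0 0" --pt "0.1 0 0" --pt "0.1 0 0" --roll '[0.12,0.24,0.36,0.36,0.36,0.36,0.36]'

```text
clock: 10.77
tool_pos: [0.4926, 0.0509, 0.2321]
eef_rot: [-0.706, 0.708, -0.003, 0.003]
contact_force: [-0.8, 0.3, 0.8]
opening: -0.001
```

Run:
```python
from h import *
np.set_printoptions(precision=3,suppress=True)
s=snapshot('wrist');save(s,'w6');print(s['world_from_camera'])
for q in ['pointer','red_mark']:
    for t in tip_of(s,q)[:2]: print(q,t['pixel'],t['confidence'],w(s,t['pixel'],0))
```

```text
[[-1.    -0.001  0.008  0.49 ]
 [ 0.002  0.952  0.307 -0.029]
 [-0.008  0.307 -0.952  0.359]
 [ 0.     0.     0.     1.   ]]
pointer [52.2, 111.6] 0.82 [ 0.617 -0.022  0.167]
pointer [275.7, 204.0] 0.18 [0.465 0.089 0.033]
red_mark [43.9, 111.0] 0.94 [ 0.621 -0.022  0.169]
```

View pics/w6.png

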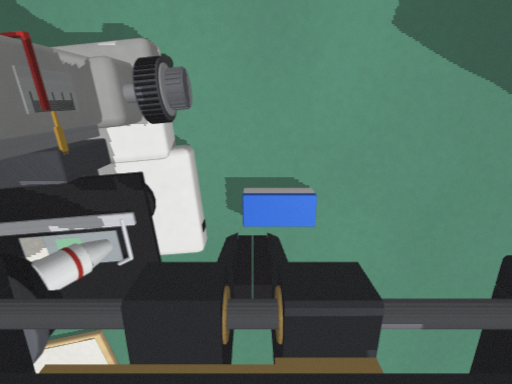

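```bash
cat > mw.py <<'E'
from h import *
def measw(N=10,name='w7'):
    ss=[snapshot('wrist') for _ in range(N)]
    s=dict(ss[0]); D=np.array([x['range_z'] for x in ss]); s['range_z']=np.median(D,0); s['img']=np.mean([x['img'].astype(float) for x in ss],0).round().astype(np.uint8)
    P=cloud(s); I=s['img'].astype(float); R,G,B=I[...,0],I[...,1],I[...,2]
    c_,s_=np.cos(.075),np.sin(.075)
    X=P[...,0]*c_+P[...,1]*s_; Y=-P[...,0]*s_+P[...,1]*c_
    box=(P[...,0]>.6)&(P[...,0]<.64)&(P[...,1]>-.065)&(P[...,1]<.01)&(P[...,2]>.14)&(P[...,2]<.2)
    y=box&(R>110)&(G>.5*R)&(B<.45*R); r=box&(R>90)&(G<.35*R)
    for nm,m in (('yel',y),('red',r)):
        rr,cc=np.where(m); p=P[m]
        print(nm,len(p),'X',np.median(X[m]).round(4),'z 5/50/95',np.percentile(p[:,2],[5,50,95]).round(4))
        for yv in np.unique(rr):
            k=rr==yv
            if (nm=='yel' and yv%3==0) or (nm=='red' and yv>85 and yv%3==0): print('  row',yv,cc[k].min(),cc[k].max(),'X',X[m][k].round(4),'z',p[k][:,2].round(4),'Y',Y[m][k].mean().round(4))
    cv2.imwrite('pics/'+name+'.png',cv2.resize(s['img'][20:170,0:150],None,fx=4,fy=4,interpolation=cv2.INTER_CUBIC)[:,:,::-1])
E
python3 - <<'E'
from mw import *
measw()
E
```

```text
yel 213 X 0.6127 z 5/50/95 [0.1655 0.1677 0.1695]
  row 111 43 45 X [0.6141 0.6131 0.6129] z [0.1671 0.1676 0.1669] Y -0.068
  row 114 44 46 X [0.6139 0.613  0.6128] z [0.1672 0.1677 0.167 ] Y -0.0662
  row 117 45 47 X [0.6139 0.6131 0.6128] z [0.1671 0.1672 0.1668] Y -0.0643
  row 120 46 48 X [0.6134 0.6132 0.6125] z [0.1676 0.1671 0.167 ] Y -0.0625
  row 123 46 48 X [0.614  0.6132 0.6128] z [0.1676 0.1677 0.1675] Y -0.0607
  row 126 46 51 X [0.6132 0.6127 0.6127 0.6124 0.6122 0.6127] z [0.1694 0.1693 0.1683 0.1678 0.1672 0.1656] Y -0.0588
  row 129 46 52 X [0.6139 0.6129 0.6126 0.6127 0.6126 0.6126 0.6124] z [0.1691 0.1697 0.1692 0.1681 0.1674 0.1665 0.1658] Y -0.057
  row 132 47 53 X [0.6136 0.6128 0.6129 0.6125 0.6127 0.6125 0.6123] z [0.1695 0.1697 0.1687 0.1683 0.1671 0.1664 0.1659] Y -0.0551
  row 135 48 54 X [0.6139 0.613  0.6128 0.613  0.613  0.6124 0.6125] z [0.1689 0.1693 0.1687 0.1674 0.1665 0.1664 0.1654] Y -0.0531
  row 138 49 55 X [0.6137 0.6128 0.6125 0.6126 0.6123 0.6124 0.6128] z [0.169  0.1694 0.1689 0.1679 0.1673 0.1662 0.1647] Y -0.0512
  row 141 50 55 X [0.6134 
[... 356 characters left out ...]
  row 150 54 57 X [0.6127 0.6121 0.6125 0.6122] z [0.169  0.1688 0.1673 0.1669] Y -0.0435
red 210 X 0.6165 z 5/50/95 [0.1697 0.1703 0.1708]
  row 87 28 30 X [0.6169 0.6164 0.6159] z [0.1703 0.1702 0.17  ] Y -0.0823
  row 90 29 31 X [0.6165 0.6163 0.616 ] z [0.1707 0.1702 0.1698] Y -0.0806
  row 93 30 31 X [0.6163 0.6157] z [0.1709 0.1709] Y -0.0788
  row 96 31 32 X [0.6165 0.6162] z [0.1705 0.1701] Y -0.0771
  row 99 32 33 X [0.6167 0.6161] z [0.1701 0.1701] Y -0.0754
  row 102 32 34 X [0.6168 0.6164 0.6159] z [0.1707 0.1704 0.1703] Y -0.0737
  row 105 33 35 X [0.6171 0.6162 0.6157] z [0.1702 0.1705 0.1704] Y -0.0719
  row 108 34 36 X [0.6169 0.6161 0.616 ] z [0.1703 0.1706 0.1699] Y -0.0701
```

View pics/w7.png

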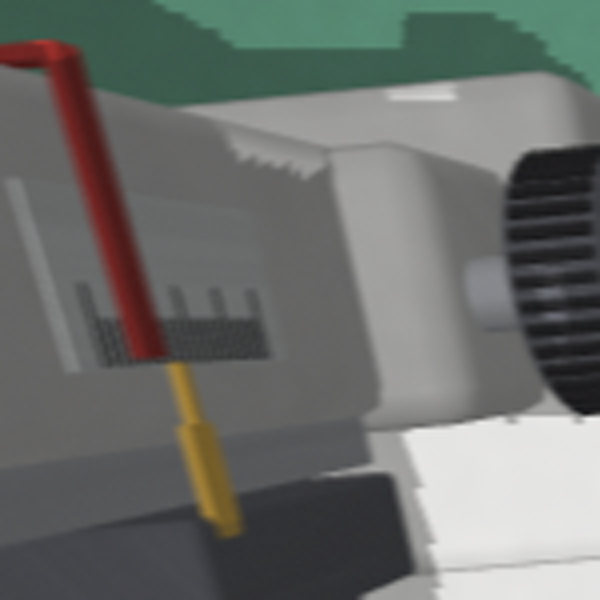

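```bash
sed -i 's/y=box&.*$/hsv=cv2.cvtColor(s["img"],cv2.COLOR_RGB2HSV).astype(int); HH,SS,VV=hsv[...,0],hsv[...,1],hsv[...,2]; y=box\&(HH>14)\&(HH<35)\&(SS>130)\&(VV>50); r=box\&((HH<7)|(HH>173))\&(SS>120)\&(VV>40)/; s/yv>85 and/yv>92 and/' mw.py
python3 - <<'E'
from mw import *
measw(8,'w8')
E
```

```text
yel 282 X 0.6129 z 5/50/95 [0.1651 0.1682 0.1702]
  row 111 44 47 X [0.6141 0.6137 0.613  0.6127] z [0.1684 0.1682 0.1682 0.1678] Y -0.0679
  row 114 45 48 X [0.6145 0.6134 0.6132 0.6131] z [0.1678 0.1685 0.1678 0.167 ] Y -0.0661
  row 117 46 49 X [0.6138 0.6135 0.613  0.613 ] z [0.1686 0.1681 0.1679 0.167 ] Y -0.0642
  row 120 46 50 X [0.6189 0.6139 0.6135 0.6127 0.6128] z [0.162  0.1682 0.1679 0.1682 0.1672] Y -0.0624
  row 123 47 50 X [0.6195 0.6138 0.6133 0.6129] z [0.1609 0.1684 0.1681 0.1677] Y -0.0605
  row 126 47 53 X [0.614  0.6131 0.613  0.6132 0.6126 0.6127 0.6128] z [0.1697 0.1701 0.1694 0.1681 0.168  0.1669 0.1659] Y -0.0587
  row 129 47 54 X [0.6143 0.6137 0.613  0.613  0.6131 0.6124 0.6129 0.6128] z [0.1701 0.17   0.1701 0.1692 0.1681 0.1682 0.1665 0.1656] Y -0.0569
  row 132 48 55 X [0.6142 0.6137 0.6129 0.6125 0.6127 0.6129 0.6125 0.6126] z [0.1701 0.1698 0.17   0.1698 0.1685 0.1672 0.1668 0.1658] Y -0.055
  row 135 49 56 X [0.614  0.6137 0.6133 0.613  0.6124 0.6124 0.6127 0.6128] z [0.1702 0.1697 0.1694 0.1688 0.1687 0.1678 0.1664 0.1652] Y -0.0531
  row 138 49 57 X
[... 1049 characters left out ...]
 0.6159 0.6159 0.6163 0.6159 0.6157] z [0.1711 0.171  0.1714 0.171  0.1702 0.1688 0.1684 0.1679] Y -0.077
  row 99 32 39 X [0.6173 0.617  0.6163 0.6159 0.6157 0.6159 0.6156 0.6161] z [0.1715 0.171  0.1712 0.1708 0.1703 0.1691 0.1687 0.1671] Y -0.0753
  row 102 33 40 X [0.6178 0.6171 0.6164 0.6158 0.6159 0.6156 0.6157 0.616 ] z [0.1706 0.1708 0.1709 0.171  0.1698 0.1694 0.1684 0.1671] Y -0.0735
  row 105 34 41 X [0.6172 0.6169 0.6162 0.6158 0.6159 0.6155 0.6156 0.6159] z [0.1713 0.1709 0.1711 0.1708 0.1698 0.1695 0.1684 0.1671] Y -0.0717
  row 108 34 42 X [0.6185 0.6171 0.6171 0.6162 0.6157 0.6159 0.6159 0.6157 0.6158] z [0.1703 0.1714 0.1706 0.1709 0.1708 0.1696 0.1687 0.1681 0.1671] Y -0.07
```

The side view gives the pointer's centre at about 0.1677 and the mark's at about 0.1687 (crop tip (180,370), red front end (148,350)). So 1.0 mm is still missing, about 4.5 mm along the rim. I'm going back for a short final stroke.

>>> carry_out --pt "-0.04 0 0" --pt "-0.08 -0.01 0" --pt "-0.11 -0.02 0" --pt "-0.11 -0.04 0" --pt "-0.11 -0.06 0" --pt "-0.11 -0.09 0" --pt "-0.11 -0.095 -0.01" --pt "-0.11 -0.095 -0.02" --roll '[0,0,-0.12,-0.24,-0.36,-0.48,-0.6,-0.72]'

```text
clock: 12.48
tool_pos: [0.3785, -0.0467, 0.2122]
eef_rot: [-0.408, 0.913, -0.004, 0.0]
contact_force: [-0.0, 0.5, -0.1]
opening: 0.001
```

>>> carry_out --pt "0 0 0" --pt "0 0 -0.01" --pt "0 0 -0.02" --pt "0 0 -0.03" --pt "0 0 -0.03" --pt "0 0 -0.03" --roll '[-0.12,-0.24,-0.36,-0.48,-0.6,-0.6]'

```text
clock: 12.98
tool_pos: [0.3786, -0.0465, 0.1819]
eef_rot: [-0.119, 0.993, -0.004, -0.001]
contact_force: [0.8, -0.3, 0.3]
opening: 0.002
```

>>> carry_out --pt "0.04 0 0" --pt "0.08 0 0" --pt "0.12 0 -0.01" --pt "0.16 0 -0.02" --pt "0.185 0 -0.03" --pt "0.19 0 -0.04" --pt "0.19 0 -0.05" --pt "0.19 0 -0.051" --roll '[0,0,0,0,0,0,0,0]'

```text
clock: 13.65
tool_pos: [0.566, -0.0467, 0.129]
eef_rot: [-0.12, 0.993, -0.004, -0.004]
contact_force: [0.0, 0.0, -0.3]
opening: 0.011
```

>>> carry_out --pt "0 0 -0.001" --pt "0 0 -0.002" --roll '[0,0]'

```text
clock: 13.82
tool_pos: [0.5641, -0.0468, 0.1271]
eef_rot: [-0.12, 0.993, -0.004, -0.005]
contact_force: [-1.2, -0.5, 3.6]
opening: 0.005
```

>>> carry_out --pt "0 0 0.004" --pt "0.003 0 0.004" --pt "0.006 0 0.003" --pt "0.006 0 0.001" --pt "0.006 0 -0.0003" --pt "0.006 0 -0.0006" --roll '[0,0,0,0,0,0]'

```text
clock: 14.32
tool_pos: [0.5709, -0.0468, 0.1272]
eef_rot: [-0.12, 0.993, -0.004, -0.004]
contact_force: [-0.9, 0.1, 8.4]
opening: 0.007
```

>>> carry_out --pt "0 0.002 -0.0006" --pt "0 0.004 -0.0006" --pt "0 0.0047 -0.0006" --pt "0 0.0047 -0.0004" --roll '[0,0,0,0]'

```text
clock: 14.65
tool_pos: [0.5706, -0.0431, 0.1274]
eef_rot: [-0.12, 0.993, -0.005, -0.004]
contact_force: [-1.1, -2.7, 5.6]
opening: 0.011
```

>>> carry_out --pt "0 0 0.012" --pt "-0.02 0 0.03" --pt "-0.06 0 0.06" --pt "-0.1 0 0.08" --pt "-0.14 0 0.1" --pt "-0.18 0.02 0.105" --pt "-0.19 0.05 0.105" --pt "-0.19 0.085 0.105" --roll '[0,0,0,0,0,0.12,0.24,0.36]'

```text
clock: 15.32
tool_pos: [0.3748, 0.0394, 0.2329]
eef_rot: [-0.297, 0.955, -0.007, -0.006]
contact_force: [0.6, -0.4, -0.0]
opening: 0.006
```

>>> carry_out --pt "0 0 0" --pt "0 0 0" --pt "0 0 0" --pt "0 0 0" --pt "0 0 0" --pt "0 0 0" --pt "0 0 0" --pt "0 0 0" --roll '[0.12,0.24,0.36,0.48,0.6,0.72,0.84,0.96]'

```text
clock: 15.98
tool_pos: [0.3748, 0.0394, 0.2329]
eef_rot: [-0.706, 0.708, -0.009, -0.002]
contact_force: [0.3, 0.6, 0.3]
opening: 0.005
```

>>> carry_out --pt "0.03 0.005 0" --pt "0.06 0.011 0" --pt "0.09 0.011 0" --pt "0.105 0.011 0" --pt "0.105 0.011 0" --pt "0.105 0.011 0" --roll '[0,0,0,0,0,0]'

```text
clock: 16.48
tool_pos: [0.4795, 0.0503, 0.2325]
eef_rot: [-0.706, 0.708, -0.009, -0.003]
contact_force: [-0.7, 0.5, 0.0]
opening: 0.005
```

Run:
```python
from mw import *
measw(8,'w9')
```

```text
yel 271 X 0.6137 z 5/50/95 [0.1655 0.1683 0.1706]
  row 114 31 33 X [0.615  0.6142 0.614 ] z [0.1683 0.1685 0.1679] Y -0.0682
  row 117 32 34 X [0.6146 0.6141 0.6139] z [0.1687 0.1686 0.1679] Y -0.0664
  row 120 32 35 X [0.6172 0.6148 0.6139 0.6138] z [0.1659 0.1683 0.1687 0.168 ] Y -0.0645
  row 123 33 36 X [0.6166 0.6147 0.614  0.6139] z [0.1666 0.1683 0.1685 0.1677] Y -0.0627
  row 126 34 37 X [0.6179 0.6144 0.6139 0.6137] z [0.1648 0.1686 0.1684 0.1678] Y -0.0608
  row 129 34 40 X [0.6146 0.6141 0.6134 0.6136 0.6137 0.6137 0.6134] z [0.1699 0.1698 0.1698 0.1687 0.1677 0.1668 0.1664] Y -0.0589
  row 132 34 41 X [0.6149 0.6138 0.6139 0.6135 0.6134 0.6137 0.6137 0.6142] z [0.1702 0.1709 0.17   0.1697 0.1688 0.1676 0.1667 0.1651] Y -0.057
  row 135 35 42 X [0.6151 0.614  0.6138 0.6136 0.6137 0.6134 0.6136 0.6137] z [0.1699 0.1705 0.17   0.1693 0.1683 0.1678 0.1666 0.1656] Y -0.0551
  row 138 36 43 X [0.6143 0.614  0.6139 0.6137 0.614  0.6135 0.6134 0.6136] z [0.1709 0.1704 0.1696 0.169  0.1677 0.1676 0.1667 0.1656] Y -0.0532
  row 141 36 44 X [0.6203 0.6147 0.6138 0.6138 0.6135 0.614
[... 1141 characters left out ...]
169 0.6168 0.6167] z [0.1701 0.1698 0.1706 0.1699 0.1691 0.1681 0.1674 0.1667] Y -0.0775
  row 102 20 26 X [0.6181 0.6177 0.6168 0.6168 0.6163 0.6165 0.6172] z [0.1704 0.1702 0.1705 0.1697 0.1696 0.1685 0.1666] Y -0.0757
  row 105 20 28 X [0.6187 0.6173 0.6175 0.6172 0.6165 0.6164 0.6166 0.6169 0.6168] z [0.1704 0.1715 0.1703 0.17   0.17   0.1693 0.1682 0.167  0.1663] Y -0.0739
  row 108 21 29 X [0.6187 0.6181 0.6174 0.6171 0.6167 0.6163 0.6165 0.6164 0.6167] z [0.1703 0.1702 0.1704 0.17   0.1697 0.1694 0.1683 0.1675 0.1663] Y -0.0721
  row 111 22 30 X [0.6182 0.6179 0.6171 0.6165 0.6167 0.6164 0.6165 0.6165 0.6164] z [0.1708 0.1704 0.1707 0.1706 0.1695 0.169  0.168  0.1672 0.1665] Y -0.0703
```

View pics/w9.png

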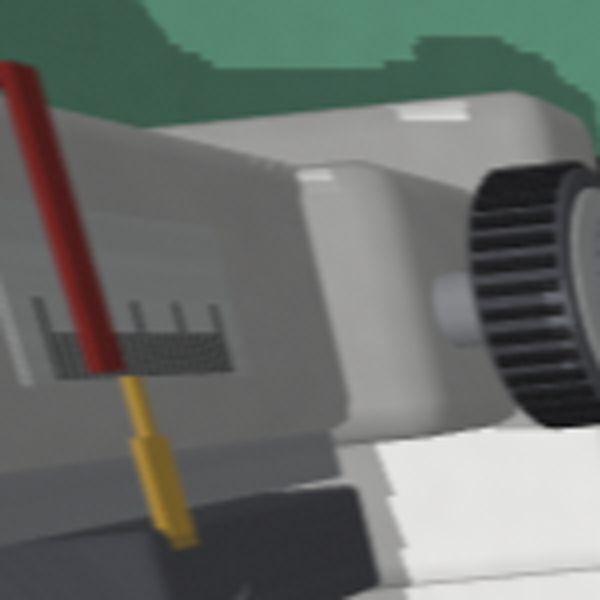

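Run:
```python
from m import *
s=meas(10)
cv2.imwrite('pics/s9.png',s['img'][:,:,::-1])
cv2.imwrite('pics/s9c.png',cv2.resize(s['img'][185:245,245:320],None,fx=8,fy=8,interpolation=cv2.INTER_CUBIC)[:,:,::-1])
```

```text
depth std 0.000802832 0.0015187757
yel 14 X 0.6165 z min/max/mean/med 0.1667 0.1711 0.1694 0.1693
   273 199 [175 123  15] 0.6158 -0.0431 0.1688
   274 199 [162 120  38] 0.6173 -0.0448 0.1703
   274 200 [195 138  15] 0.6163 -0.0478 0.171
   274 201 [194 138   6] 0.6161 -0.0486 0.169
   275 201 [169 125  38] 0.6174 -0.0508 0.1711
   274 202 [162 117  23] 0.6159 -0.0493 0.1667
   275 202 [218 156  12] 0.6166 -0.0532 0.1711
   275 203 [198 141   3] 0.616 -0.055 0.1702
   275 204 [171 122  16] 0.6159 -0.0555 0.1678
   276 204 [194 139  23] 0.617 -0.0581 0.1705
   276 205 [218 155  16] 0.6168 -0.0591 0.1686
   276 206 [181 131  26] 0.6161 -0.0612 0.1682
   277 207 [220 157  15] 0.6168 -0.0652 0.1696
   277 208 [185 133  26] 0.6164 -0.0664 0.1681
red 20 X 0.6198 z min/max/mean/med 0.1686 0.1716 0.1706 0.1708
   279 208 [116  24  22] 0.6191 -0.0701 0.1716
   279 209 [120  22  22] 0.6189 -0.071 0.1697
   280 209 [132  17  14] 0.6204 -0.0724 0.1707
   280 210 [138  27  23] 0.6194 -0.0752 0.1714
   280 211 [116  26  23] 0.6191 -0.0764 0.1699
   281 212 [136  26  23] 0.6197 -0.0803 0.1712
   281 213 [122  21  18] 0.6192 -0.0819 0.1703
   282 215 [121  22  21] 0.6195 -0.0871 0.1704
   282 216 [111  34  32] 0.6192 -0.0881 0.1686
stage 0.15385210171547586
```

View pics/s9c.png

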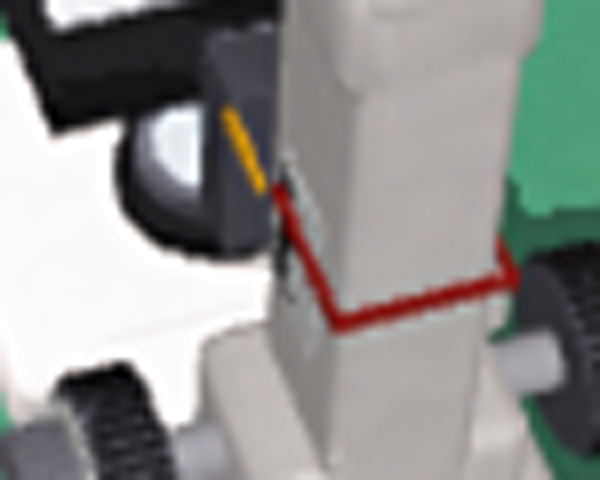

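View pics/s9.png

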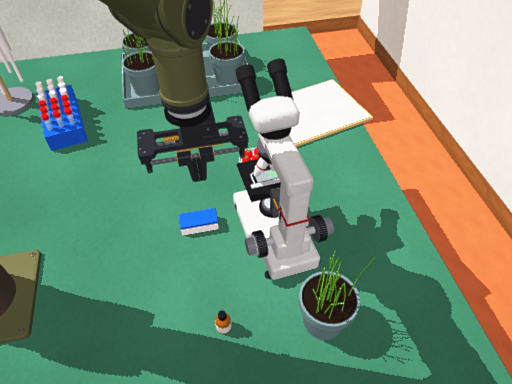

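Run:
```python
from h import *
st=status.get_state();print(st['clock'],st['contact_force'],abs(st['qd']).max())
s=snapshot('scene')
for q in ['stain_bottle','slide_box','tomato_dish','seedling_pot']:
    t=tip_of(s,q)[:1]; print(q,t and t[0]['pixel'])
print(finish_job())
```

```text
17.3833 [-0.24415663  0.09097244  0.21943618] 0.0017476674405256178
stain_bottle [226.0, 325.5]
slide_box [200.4, 228.3]
tomato_dish [258.5, 160.5]
seedling_pot [323.7, 317.2]
the job is handed in; nothing more can be done
None
```

I raised the stage until the yellow pointer stood level with the red mark, to within about half a millimetre, and handed the job in at 17.4 s. The closed fingertips, pressing down at about 4 to 12 N (slightly above the 5–10 N advised), rolled the crown of the coarse wheel forward. It took three full strokes and one short correcting stroke.

**Height:** the two cameras disagree slightly, and I left the small remainder uncorrected.
- The wrist camera's side view puts the pointer level with the mark or up to 0.4 mm below it.
- The coarser scene camera suggests about 0.3 to 0.8 mm below.

**Gap under the lens:** the stage top is at about 154 mm against the lens at 168 mm. That leaves roughly 13 mm above the slide, within the 6–15 mm asked. I worked this out from the stage height and did not measure the slide surface itself.

**Surroundings:** the arm was clear and still at hand-in, with the force reading near zero. The bottle, slide box, tomato dish and plant pot showed within about 5 px of where they first appeared, with no movement visible in the last picture.

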